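# Third hand: hold a corner post against the jig fence

## Task

Pick up the long pine corner post and lay it flat on the planter-box panel in the assembly jig, its side along the raised fence and one end butted up to the end stop, easing it up without ramming it. Then press it squarely against the fence with a steady push of about 12 newtons (between 6 and 20) so that a colleague can screw it down: finish while still holding it pressed there with the fingers, do not let go. Leave the shorter offcut and the other things on the bench where they are.

Things in the scene. Friction and masses are not known exactly. Their poses are not given: they have to be found in the camera images.
- post: The corner post: the LONGER of two loose pieces of bare pine of the same section, 190 x 35 x 35 mm, 0.09 to 0.16 kg, lying on the bench left or right of the jig. Origin at the centre of its underside, x along its length. Either end may go to the stop. Wood slides on wood with a friction of about 0.6: pressed down on the panel or hard on the stop, it eats up part of the push meant for the fence.
- post_mid (a point): The centre of the corner post, 17.5 mm above its underside; axes as post.
- fence: Rigid wooden fence at the jig's far side. Origin: the inside corner where its face meets the end stop's face, at the panel's top, 30 mm above the bench. x points level into the fence, away from the robot (face: plane x = 0); y runs along it towards the end stop (robot's left). 35 mm thick, y from -230 to +35, top 18 mm above the panel. Seated post: centre at (-17.5, -95, 17.5) mm, length along y.
- end_stop: Rigid wooden block square to the fence at its left end; same origin and axes as fence. Its face is the plane y = 0; it reaches from x = -116 to 0 mm, is 30 mm thick, top also 18 mm above the panel, so a post lying on the panel stands 17 mm higher than both.
- jig: Jig, fixed to the bench: dark board, x -190 to 160, y -150 to 150, 18 mm thick, origin on the bench, axes as fence, whose origin is at (115, 100, 30) mm here. Pine panel on it, top at 30 mm: x -125 to 115, y -90 to 100. Its first post (same timber) is already fixed at x -125 to -90 under two toggle clamps, 100 mm high, reaching back to x = -270 mm.
- offcut: The shorter loose piece of the same timber, 115 x 35 x 35 mm, lying at the other side of the jig. To be left alone. Origin at the centre of its underside, x along its length.
- hammer: Hammer lying on the bench at the far right, about 300 mm long; leave alone.
- tape: Tape measure, 75 x 40 x 57 mm, near the robot on the left; leave alone. Origin under its centre.
- square: Flat aluminium rafter square, about 170 mm, beyond the jig on the left; leave alone.
- glue: White glue bottle, 64 mm across, 190 mm tall, standing beyond the jig on the right; leave alone. Origin under its centre.
- screws: Open grey tray of screws, 130 x 90 x 45 mm, near the robot on the right; leave alone. Origin under its centre.
- drill: Cordless drill driver standing on its battery, about 220 mm tall and 230 mm long, at the far left; leave alone. Origin under the battery.
- muffs: Pair of ear muffs, about 150 x 120 x 75 mm, lying beyond the jig's fence; leave alone.
Not all that is in view belongs to the job. Leave any red look-alike of the post alone.

How it is judged:
By the outcome, as a careful person would: the job done as asked, in the order asked, and still so for the second after the job is handed in, while the arm keeps its last pose, push and grip.
It also fails if it takes over 58 s, if anything falls off the work surface, if the arm or the gripper's body presses on something with over 40 N, if the wrist force passes 120 N, or if a joint passes its speed limit or range.

## Robot

A 7-joint arm with a two-finger parallel gripper is mounted at the origin on the work surface. World frame = base frame: x ahead of the robot, y to its left, z up, the work surface at z = 0. Lengths are in m, angles in rad, forces in N, time in s.
With the tool pointing down it reaches from about 0.425 to 0.925 m from the base axis. Payload 6.8 kg.
Tool frame: the origin (TCP) lies midway between the tips of the shut fingers; the grasp point (between the pads) lies 19 mm behind it; z points along the fingers, y is the line along which they close (so a half turn about z gives the same grasp; the last joint's range is limited). The gripper opens to 85 mm and grips with 20 to 120 N. Pads are 22 mm wide; open, the fingers measure 114 mm over their backs; the gripper's body (76 mm by 85 mm) begins 54 mm behind the grasp point. The pads swing forward as they close: fully open they stand 13 mm farther back than shut.
Start: joints at [1.099, 0.477, 0.022, 1.555, -0.011, 1.109, -0.083], TCP at [0.24, -0.631, 0.231] pointing down, gripper open.
Joint ranges: [-2.96, 2.96], [-0.34, 2.1], [-1.41, 1.46], [0.24, 2.44], [-1.37, 4.51], [0.17, 1.92], [-2.96, 2.96]. Speed limits (rad/s): [2.39, 2.39, 3.14, 3.14, 3.14, 3.14, 3.14].

## Interface

Orientations are given as a unit quaternion [w, x, y, z].
In Python, from station import bot gives the robot as it stands.
- The arm moves only by the tool jog_arm, never from a script. Its argument "rows" is a list of rows, each an object of numbers: "fingers": the finger opening in mm, from 0 to 85.4; "x", "y", "z": the shift along the tool's x, y, z in mm; "ax", "ay", "az": the turn, a rotation vector about the tool's x, y, z in degrees. A call has exactly 8 rows; each row shifts and turns the commanded pose from where the row before left it, along the tool's axes as they then stand; what a row does not reach is not made up. A row lasts 1/10 s, in which the tool goes at most 50 mm and 8.59 degrees, less where a joint would pass 70% of its speed; a pose out of reach is approached as far as the arm can. A call with a gripper value outside its range is refused whole. The fingers move at their own pace and stop on an object; "force" is the grip in N (left out, the last holds). Time passes only in rows, so rows that do not move let the fingers close, or fill a call up. It gives the time, the measured TCP pose, the force, the opening and the grip force at its end, in the units of the state.
- bot.get_obs(): the state, without advancing time (a new reading comes with each control period).
- bot.read_camera(name): name is "side" or "top" or "wrist"; returns a dict with "pixels" (384x512x3 uint8, red, green, blue), "vertical_fov" (degrees; the focal length in pixels is half the picture's height over the tangent of half this angle, whatever the lens; pixels are square), "cx", "cy" (the principal point, pixels), "dist_coeffs" ([k1, k2, p1, p2, k3] as OpenCV has them; the pictures are not rectified), "world_from_camera" (4x4, takes a point from camera to world coordinates). Camera axes: x right, y down, z forward; pixel columns grow to the right and rows downward; lengths in m; the calibration is good to about 2 mm. A picture is of the moment at which its call begins. There is no depth.
- bot.hand_in(): hands the job in; it is judged then, once.
The state is a dict: "t": time; "q": joint angles; "joint_vel": joint speeds; "joint_torque": joint torques, N m; "eef_pos": TCP position; "tool_rot": TCP orientation; "contact_force": force on the tool from outside, world axes, zero at the start; "torque": the same for the moment, N m; "gripper_width": opening from 0.0 (shut) to 1.0 (fully open); "grasp_force": force on a finger pad.
Only numpy, scipy, OpenCV 4.12 (cv2) and the standard library are available. Lean on these libraries where they do the work, as an engineer would, in place of code of your own. Each camera call takes 0.05 s, during which the arm holds its last target. There are 200 camera calls.

## Working session

There is one attempt and no reset: what is moved stays moved. The work goes in short steps, Python scripts to look and compute and a tool call to move; the robot and the scene stay as the last step left them, time stands still between calls to the robot, and variables do not carry over. Pictures are saved under pics/ and viewed, at most 10 in all, crops included, and the job is handed in when it is done.

Besides the shell and the picture viewer there is one more tool, called after ">>>" by a JSON object that holds its "op" and its "data". jog_arm: Moves the arm, as the interface text tells. Its arguments: {"type":"object","properties":{"rows":{"type":"array","items":{"type":"object","properties":{"fingers":{"type":"number"},"x":{"type":"number"},"y":{"type":"number"},"z":{"type":"number"},"ax":{"type":"number"},"ay":{"type":"number"},"az":{"type":"number"}}}},"force":{"type":"number"}},"required":["rows"]}

```bash
ls; mkdir -p pics; cat > h.py <<'E'
import numpy as np, cv2
from station import bot
def K(c):
    f=192/np.tan(np.radians(c["vertical_fov"])/2)
    return np.array([[f,0,c["cx"]],[0,f,c["cy"]],[0,0,1.]])
def onplane(c,px,z):
    u=cv2.undistortPoints(np.array(px,float).reshape(-1,1,2),K(c),np.array(c["dist_coeffs"],float)).reshape(-1,2)
    T=np.array(c["world_from_camera"]);d=np.c_[u,np.ones(len(u))]@T[:3,:3].T
    o=T[:3,3];return o+d*((z-o[2])/d[:,2])[:,None]
def proj(c,P):
    T=np.linalg.inv(np.array(c["world_from_camera"]))
    return cv2.projectPoints(np.array(P,float).reshape(-1,3),cv2.Rodrigues(T[:3,:3])[0],T[:3,3],K(c),np.array(c["dist_coeffs"],float))[0].reshape(-1,2)
def cam(n,save=None):
    c=bot.read_camera(n)
    if save: cv2.imwrite("pics/"+save,c["pixels"][:,:,::-1])
    return c
E
python3 - <<'E'
from h import *
a=cam("top");b=cam("side")
import pickle;pickle.dump((a,b),open("c.pkl","wb"))
cv2.imwrite("pics/a.png",cv2.resize(a["pixels"][:,:,::-1],(800,600)))
cv2.imwrite("pics/b.png",b["pixels"][:,:,::-1])
for c in(a,b): print(np.round(c["world_from_camera"],3),c["vertical_fov"],c["dist_coeffs"])
print(bot.get_obs())
E
```

```text
pics
[[ 0.007 -0.983  0.183  0.216]
 [-1.    -0.006  0.006 -0.004]
 [-0.004 -0.183 -0.983  1.756]
 [ 0.     0.     0.     1.   ]] 43.56719886612358 [-0.00098361  0.          0.          0.          0.        ]
[[-0.738 -0.479  0.476 -0.127]
 [-0.675  0.53  -0.514  0.742]
 [-0.006 -0.7   -0.714  1.052]
 [ 0.     0.     0.     1.   ]] 47.01521104690613 [0.05517972 0.         0.         0.         0.        ]
{'t': 0.1, 'q': array([ 1.09888767,  0.47771161,  0.02231664,  1.55632328, -0.01149867,
        1.10930043, -0.08308236]), 'joint_vel': array([-0.00117422, -0.00074626, -0.00040362, -0.00176151, -0.00220902,
       -0.00176271, -0.00188634]), 'joint_torque': array([ 3.54662247e-03, -5.97763717e+01,  1.61304016e+00, -2.81956315e+01,
        1.27346430e-02,  5.02615847e-03, -1.42958498e-05]), 'eef_pos': array([ 0.24001007, -0.6303319 ,  0.23043871]), 'tool_rot': array([-7.82850576e-04,  9.83495078e-01,  1.80933080e-01, -1.97923730e-04]), 'contact_force': array([ 0.22371287, -0.60682833, -0.08357254]), 'torque': array([-0.00593336, -0.00073988,  0.01825013]), 'grasp_force': 0.0, 'gripper_width': 0.9976295981463982}
```

View pics/a.png

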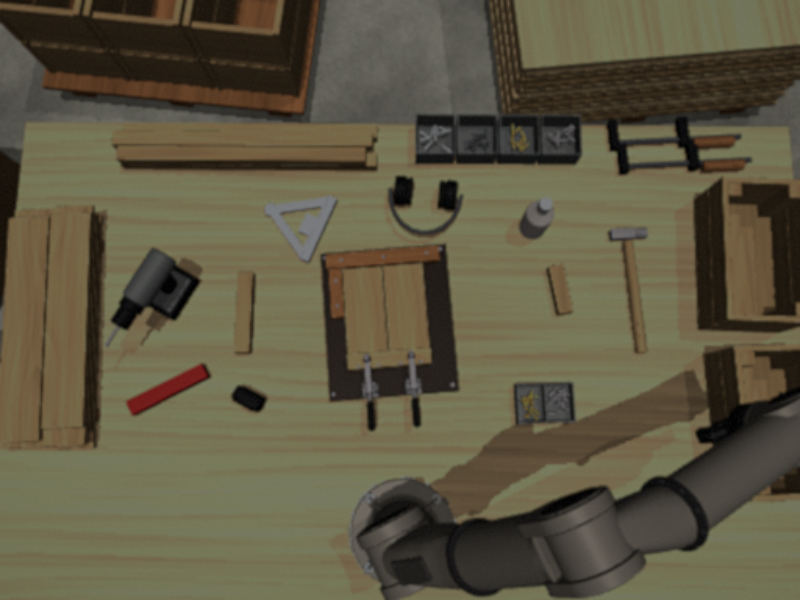

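View pics/b.png

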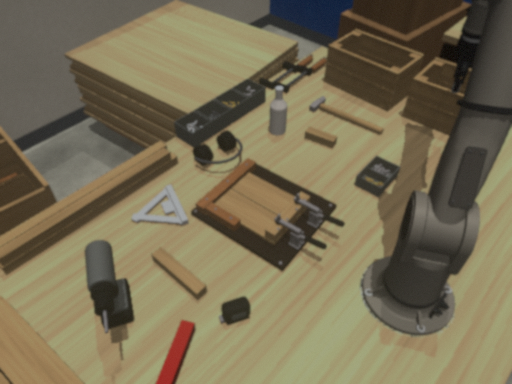

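Top view (800x600 px): post candidates are the left pine piece (245,312), the shorter right piece (560,290, the offcut), the red look-alike (168,390) and the long boards (245,145). I choose (245,312). The jig is at (390,320), with the fence along its far side (385,255) and the end stop at left (335,290). The side view agrees, with the post at (180,272). Next is a close crop to measure both.

```bash
python3 - <<'E'
from h import *
import pickle
a,b=pickle.load(open("c.pkl","rb"))
p=a["pixels"]
l=p[165:235,140:175,::-1]; j=p[150:265,200:300,::-1]
L=cv2.resize(l,None,fx=5,fy=5,interpolation=cv2.INTER_CUBIC);J=cv2.resize(j,None,fx=5,fy=5,interpolation=cv2.INTER_CUBIC)
o=np.zeros((600,700,3),np.uint8);o[:350,:175]=L;o[:575,190:690]=J
cv2.imwrite("pics/crop.png",o)
for r in (180,195,210,220): print(r,[tuple(map(int,x)) for x in p[r,146:168]])
for c in (154,157): print(c,[tuple(map(int,x)) for x in p[168:180,c]],[tuple(map(int,x)) for x in p[218:232,c]])
E
```

```text
180 [(118, 107, 78), (119, 106, 79), (118, 106, 77), (120, 108, 80), (119, 107, 78), (120, 106, 78), (118, 99, 70), (117, 98, 66), (119, 98, 67), (119, 99, 68), (119, 98, 68), (119, 99, 68), (117, 94, 65), (115, 92, 62), (106, 86, 58), (77, 61, 40), (49, 40, 26), (80, 72, 52), (117, 107, 78), (121, 110, 82), (120, 110, 80), (119, 109, 80)]
195 [(120, 117, 85), (119, 116, 85), (120, 117, 86), (120, 116, 85), (117, 110, 80), (115, 98, 69), (118, 97, 67), (118, 100, 68), (119, 101, 69), (118, 100, 69), (118, 102, 70), (118, 101, 69), (120, 99, 69), (119, 99, 70), (100, 87, 62), (56, 48, 34), (77, 73, 53), (116, 113, 83), (122, 120, 88), (120, 117, 84), (121, 117, 86), (120, 117, 85)]
210 [(120, 120, 89), (120, 119, 88), (120, 119, 87), (115, 114, 83), (112, 105, 75), (118, 101, 69), (120, 104, 71), (118, 103, 71), (118, 102, 69), (118, 102, 69), (120, 106, 72), (118, 102, 69), (120, 100, 69), (102, 84, 57), (52, 40, 28), (50, 43, 29), (91, 86, 62), (119, 119, 88), (121, 121, 89), (120, 121, 89), (122, 121, 89), (119, 120, 88)]
220 [(119, 117, 86), (121, 117, 87), (119, 116, 85), (119, 1
[... 407 characters left out ...]
18, 97, 67), (119, 98, 68), (118, 98, 67), (118, 98, 67), (117, 97, 66)] [(119, 102, 70), (118, 102, 69), (118, 102, 70), (119, 103, 70), (118, 101, 69), (121, 104, 71), (114, 99, 68), (83, 70, 48), (86, 71, 52), (110, 93, 68), (120, 110, 81), (122, 117, 86), (118, 115, 84), (120, 114, 83)]
157 [(120, 116, 85), (120, 116, 85), (120, 109, 80), (121, 110, 81), (117, 107, 79), (108, 98, 72), (112, 95, 68), (119, 98, 67), (118, 97, 66), (118, 97, 67), (118, 97, 67), (118, 98, 68)] [(120, 102, 70), (120, 102, 70), (120, 101, 70), (119, 102, 69), (120, 100, 70), (120, 102, 70), (114, 96, 65), (81, 68, 44), (84, 70, 52), (110, 93, 68), (119, 111, 81), (121, 116, 85), (120, 116, 85), (119, 113, 82)]
```

View pics/crop.png

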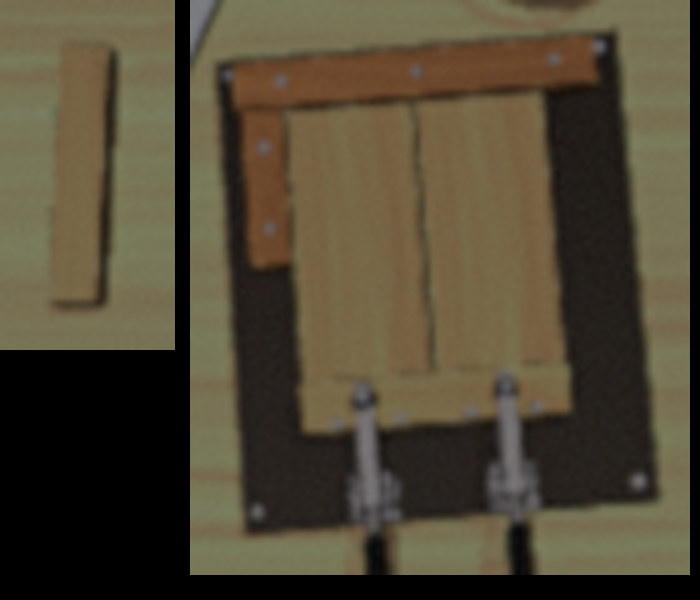

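The crop confirms the left piece is a long bare pine stick (top-view px about (152,173) to (162,226)). The fence and stop are brown and their inside corner is at crop px (288,107).

```bash
cat > m.py <<'E'
from h import *
import pickle
a,b=pickle.load(open("c.pkl","rb"))
p=a["pixels"].astype(float)
r,g,bl=p[...,0],p[...,1],p[...,2]
def big(m,box):
    mm=np.zeros(m.shape,np.uint8);x0,y0,x1,y1=box;mm[y0:y1,x0:x1]=m[y0:y1,x0:x1]
    cs,_=cv2.findContours(mm,cv2.RETR_EXTERNAL,cv2.CHAIN_APPROX_NONE)
    return max(cs,key=cv2.contourArea)
sm=cv2.GaussianBlur(p,(3,3),0)
post=big(((sm[...,1]/sm[...,0]<0.885)&(sm[...,0]>92)&(sm[...,2]<75)).astype(np.uint8),(143,165,175,235))
R=cv2.minAreaRect(post.astype(np.float32));B=cv2.boxPoints(R)
P=onplane(a,B,0.035);print("post px",B.round(1).tolist(),"\n",P.round(4),"ctr",P.mean(0).round(4))
board=big((p.sum(2)<130).astype(np.uint8)|((r/np.maximum(bl,1)>1.9)&(p.sum(2)<240)).astype(np.uint8),(200,150,300,265))
R=cv2.minAreaRect(board.astype(np.float32));B=cv2.boxPoints(R)
W=onplane(a,board.reshape(-1,2),0.018)[:,:2]
R=cv2.minAreaRect((W*1000).astype(np.float32));print("board",R, cv2.boxPoints(R).round(1).tolist())
# fence line: top edge of front face, crop pts
f=onplane(a,[[200+(288-190)/5,150+106/5],[200+(598-190)/5,150+84/5]],0.048);print("fence crop",f.round(4))
for n,c in(("a",a),("b",b)): pass
E
python3 m.py
```

```text
post px [[149.5, 227.0], [151.8000030517578, 173.60000610351562], [161.0, 174.0], [158.6999969482422, 227.39999389648438]] 
 [[0.3947 0.3919 0.035 ]
 [0.5909 0.3928 0.035 ]
 [0.5897 0.359  0.035 ]
 [0.3934 0.3587 0.035 ]] ctr [0.4922 0.3756 0.035 ]
board ((479.1609802246094, 37.59868621826172), (346.39141845703125, 293.9881896972656), 5.018387794494629) [[293.79998779296875, 168.89999389648438], [319.5, -124.0], [664.5999755859375, -93.69999694824219], [638.7999877929688, 199.1999969482422]]
fence crop [[ 0.5986  0.1432  0.048 ]
 [ 0.6164 -0.0825  0.048 ]]
```

>>> {"op": "jog_arm", "data": {"rows": [{"fingers": 85, "x": 25, "z": -10, "az": -2}, {"x": 50, "z": -10, "az": -4.25}, {"x": 50, "z": -10, "az": -4.25}, {"x": 50, "z": -10, "az": -4.25}, {"x": 50, "z": -10, "az": -4.25}, {"x": 50, "z": -10, "az": -4.25}, {"x": 50, "z": -10, "az": -4.25}, {"x": 50, "z": -10, "az": -4.25}]}}

```text
invalid input
```

>>> {"op": "jog_arm", "data": {"rows": [{"x": 50, "z": -5, "az": -4.25}, {"x": 50, "az": -4.25}, {"x": 50, "az": -4.25}, {"x": 50, "az": -4.25}, {"x": 50, "az": -4.25}, {"x": 50, "az": -4.25}, {"x": 50, "az": -4.25}, {"x": 25, "az": -2}]}}

```text
invalid input
```

```bash
python3 - <<'E'
from h import *
c=cam("wrist","w1.png");o=bot.get_obs()
import pickle;pickle.dump((c,o),open("w1.pkl","wb"))
print(o["t"],o["q"].round(3),o["eef_pos"],o["tool_rot"],o["contact_force"]);print(np.round(c["world_from_camera"],3),c["vertical_fov"],c["dist_coeffs"])
E
```

```text
0.15 [ 1.099  0.478  0.022  1.556 -0.012  1.109 -0.083] [ 0.23999091 -0.63043578  0.23057236] [-6.49385560e-04  9.83504443e-01  1.80882728e-01 -1.65622583e-04] [ 0.15540232 -0.30080559  0.11216235]
[[ 0.355 -0.886 -0.299  0.316]
 [-0.935 -0.338 -0.111 -0.602]
 [-0.003  0.318 -0.948  0.373]
 [ 0.     0.     0.     1.   ]] 62.33447941235917 [0.00088392 0.         0.         0.         0.        ]
```

View pics/w1.png

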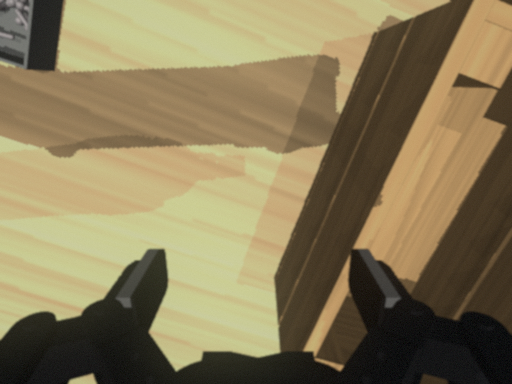

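The move was refused, probably because every row needs all the fields. The picture is still the start view (bench and crates, fingers at px (150,270) and (365,270)).

>>> {"op": "jog_arm", "data": {"rows": [{"fingers": 85, "x": 25, "y": 0, "z": -10, "ax": 0, "ay": 0, "az": -2}, {"fingers": 85, "x": 50, "y": 0, "z": -10, "ax": 0, "ay": 0, "az": -4.25}, {"fingers": 85, "x": 50, "y": 0, "z": -10, "ax": 0, "ay": 0, "az": -4.25}, {"fingers": 85, "x": 50, "y": 0, "z": -10, "ax": 0, "ay": 0, "az": -4.25}, {"fingers": 85, "x": 50, "y": 0, "z": -10, "ax": 0, "ay": 0, "az": -4.25}, {"fingers": 85, "x": 50, "y": 0, "z": -10, "ax": 0, "ay": 0, "az": -4.25}, {"fingers": 85, "x": 50, "y": 0, "z": -10, "ax": 0, "ay": 0, "az": -4.25}, {"fingers": 85, "x": 50, "y": 0, "z": -10, "ax": 0, "ay": 0, "az": -4.25}], "force": 40}}

```text
t: 0.95
eef_pos: [0.5418, -0.4219, 0.3106]
tool_rot: [0.0, 0.895, 0.445, 0.0]
contact_force: [0.1, -1.1, 0.9]
gripper_width: 0.996
grasp_force: 0.0
```

>>> {"op": "jog_arm", "data": {"rows": [{"fingers": 85, "x": 50, "y": 0, "z": 0, "ax": 0, "ay": 0, "az": -4.25}, {"fingers": 85, "x": 50, "y": 0, "z": 0, "ax": 0, "ay": 0, "az": -4.25}, {"fingers": 85, "x": 50, "y": 0, "z": 0, "ax": 0, "ay": 0, "az": -4.25}, {"fingers": 85, "x": 50, "y": 0, "z": 0, "ax": 0, "ay": 0, "az": -4.25}, {"fingers": 85, "x": 50, "y": 0, "z": 0, "ax": 0, "ay": 0, "az": -4.25}, {"fingers": 85, "x": 50, "y": 10, "z": 0, "ax": 0, "ay": 0, "az": -4.25}, {"fingers": 85, "x": 50, "y": 20, "z": 0, "ax": 0, "ay": 0, "az": -4.25}, {"fingers": 85, "x": 25, "y": 20, "z": 0, "ax": 0, "ay": 0, "az": -4.25}]}}

```text
t: 1.75
eef_pos: [0.7349, -0.0913, 0.3106]
tool_rot: [-0.001, 0.724, 0.689, 0.001]
contact_force: [0.4, 0.0, -0.0]
gripper_width: 0.998
grasp_force: 0.0
```

```bash
python3 - <<'E'
from h import *
c=cam("wrist","w2.png");o=bot.get_obs()
import pickle;pickle.dump((c,o),open("w2.pkl","wb"))
print(o["t"],o["q"].round(3),o["eef_pos"],o["tool_rot"],o["contact_force"]);print(np.round(c["world_from_camera"],3))
E
```

```text
1.8 [ 0.262  0.572 -0.376  1.248  0.199  1.356 -0.143] [ 0.73735257 -0.08719778  0.3095852 ] [-0.00164616  0.72164918  0.69225175  0.00269444] [0.22434051 3.1998972  0.076671  ]
[[ 0.999 -0.047 -0.016  0.738]
 [-0.05  -0.948 -0.314 -0.011]
 [ 0.     0.314 -0.949  0.453]
 [ 0.     0.     0.     1.   ]]
```

View pics/w2.png

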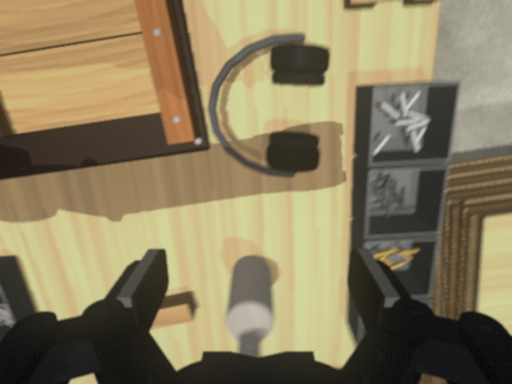

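Shows the fence's right end at px (165,70), the muffs at (285,100) and the glue bottle at (250,300). I'm too far out, so I'll move back over the jig.

>>> {"op": "jog_arm", "data": {"rows": [{"fingers": 85, "x": 20, "y": -23, "z": 0, "ax": 0, "ay": 0, "az": 0}, {"fingers": 85, "x": 20, "y": -23, "z": 0, "ax": 0, "ay": 0, "az": 0}, {"fingers": 85, "x": 20, "y": -23, "z": 0, "ax": 0, "ay": 0, "az": 0}, {"fingers": 85, "x": 20, "y": -23, "z": 0, "ax": 0, "ay": 0, "az": 0}, {"fingers": 85, "x": 20, "y": -23, "z": 0, "ax": 0, "ay": 0, "az": 0}, {"fingers": 85, "x": 20, "y": -23, "z": 0, "ax": 0, "ay": 0, "az": 0}, {"fingers": 85, "x": 20, "y": -23, "z": 0, "ax": 0, "ay": 0, "az": 0}, {"fingers": 85, "x": 0, "y": 0, "z": 0, "ax": 0, "ay": 0, "az": 0}]}}

```text
t: 2.6
eef_pos: [0.5787, 0.0556, 0.3109]
tool_rot: [-0.0, 0.725, 0.688, 0.0]
contact_force: [0.5, 0.1, 0.1]
gripper_width: 0.997
grasp_force: 0.0
```

```bash
python3 - <<'E'
from h import *
c=cam("wrist","w3.png");o=bot.get_obs()
import pickle;pickle.dump((c,o),open("w3.pkl","wb"))
print(o["t"],o["q"].round(3),o["eef_pos"],o["tool_rot"],o["contact_force"])
E
```

```text
2.65 [ 0.168  0.296 -0.458  1.66   0.138  1.217 -0.376] [0.58019396 0.05321818 0.31075995] [2.00160035e-04 7.26307573e-01 6.87369743e-01 3.23963201e-04] [ 1.00378465  0.03772606 -0.0469622 ]
```

View pics/w3.png

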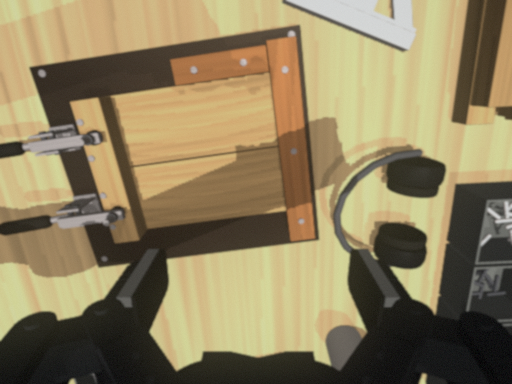

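The fence is the brown bar from px (280,35) to (303,240), and the stop runs from (172,70) to (270,60). I'll fit their edges.

```bash
cat > fit.py <<'E'
from h import *
import pickle
c,o=pickle.load(open("w3.pkl","rb"))
p=cv2.GaussianBlur(c["pixels"],(3,3),0).astype(float)
m=((p[...,1]/p[...,0]<0.68)&(p[...,0]>90)).astype(np.uint8)
m=cv2.morphologyEx(m,cv2.MORPH_CLOSE,np.ones((7,7)))
m[:, :165]=0;m[:,330:]=0;m[250:]=0
def edge_rows(rows,side):
    out=[]
    for r in rows:
        xs=np.flatnonzero(m[r])
        if len(xs): out.append([xs[-1]+.5 if side else xs[0]-.5,r])
    return np.array(out)
inn=edge_rows(range(95,205),0);outr=edge_rows(range(60,230),1)
st=np.array([[k,np.flatnonzero(m[:,k])[-1]+.5] for k in range(180,262) if m[:,k].any()])
sto=np.array([[k,np.flatnonzero(m[:,k])[0]-.5] for k in range(180,262) if m[:,k].any()])
end=np.array([[k,np.flatnonzero(m[:,k])[-1]+.5] for k in range(292,311) if m[:,k].any()])
def line(px):
    P=onplane(c,px,.048)[:,:2]
    vx,vy,x,y=cv2.fitLine((P*1000).astype(np.float32),cv2.DIST_HUBER,0,.01,.01).ravel()
    return (x,y),(vx,vy),np.degrees(np.arctan2(vy,vx))
for n,q in(("in",inn),("out",outr),("stop",st),("stopout",sto),("end",end)): print(n,line(q),q[0],q[-1])
def X(l1,l2):
    (a,d,_),(b,e,_)=l1,l2
    s=np.linalg.solve(np.array([[d[0],-e[0]],[d[1],-e[1]]]),np.array(b)-a);return np.array(a)+s[0]*np.array(d)
for l in("in","out"):
    L=line(inn if l=="in" else outr)
    print(l,"x stop",X(L,line(st)),"x end",X(L,line(end)))
E
python3 fit.py
```

```text
in ((np.float32(607.6087), np.float32(53.356754)), (np.float32(0.0964184), np.float32(-0.9953409)), np.float32(-84.46703)) [273.5  95. ] [288.5 204. ]
out ((np.float32(635.7586), np.float32(61.37596)), (np.float32(0.080840684), np.float32(-0.99672705)), np.float32(-85.363106)) [295.5  60. ] [310.5 229. ]
stop ((np.float32(518.1395), np.float32(142.60748)), (np.float32(0.99674577), np.float32(0.08060916)), np.float32(4.623581)) [180.   82.5] [261.   71.5]
stopout ((np.float32(539.8515), np.float32(170.73457)), (np.float32(0.9964324), np.float32(0.084394336)), np.float32(4.8411975)) [180.   58.5] [261.   46.5]
end ((np.float32(632.64325), np.float32(-71.15557)), (np.float32(0.9657369), np.float32(-0.25952294)), np.float32(-15.041756)) [292.  233.5] [310.  235.5]
in x stop [598.3348  149.09306] x end [619.3234  -67.57614]
out x stop [628.4467  151.52829] x end [646.81665  -74.964386]
```

>>> {"op": "jog_arm", "data": {"rows": [{"fingers": 85, "x": 26.6, "y": -8.8, "z": 0, "ax": 0, "ay": 0, "az": -7.77}, {"fingers": 85, "x": 27.5, "y": -5.2, "z": 0, "ax": 0, "ay": 0, "az": -7.77}, {"fingers": 85, "x": 28, "y": -1.4, "z": 0, "ax": 0, "ay": 0, "az": -7.77}, {"fingers": 85, "x": 27.9, "y": 2.4, "z": 0, "ax": 0, "ay": 0, "az": -7.77}, {"fingers": 85, "x": 27.3, "y": 6.2, "z": 0, "ax": 0, "ay": 0, "az": -7.77}, {"fingers": 85, "x": 26.2, "y": 9.8, "z": 0, "ax": 0, "ay": 0, "az": -7.77}, {"fingers": 85, "x": 24.7, "y": 13.2, "z": 0, "ax": 0, "ay": 0, "az": -7.77}, {"fingers": 85, "x": 22.7, "y": 16.5, "z": 0, "ax": 0, "ay": 0, "az": -7.77}]}}

```text
t: 3.45
eef_pos: [0.5241, 0.2676, 0.31]
tool_rot: [0.0, 0.267, 0.964, 0.0]
contact_force: [1.2, -0.1, 0.7]
gripper_width: 0.998
grasp_force: 0.0
```

>>> {"op": "jog_arm", "data": {"rows": [{"fingers": 85, "x": 20.2, "y": 19.4, "z": 0, "ax": 0, "ay": 0, "az": -7.77}, {"fingers": 85, "x": 17.4, "y": 21.9, "z": 0, "ax": 0, "ay": 0, "az": -7.77}, {"fingers": 85, "x": 14.3, "y": 24.1, "z": 0, "ax": 0, "ay": 0, "az": -7.77}, {"fingers": 85, "x": 10.9, "y": 25.8, "z": 0, "ax": 0, "ay": 0, "az": -7.77}, {"fingers": 85, "x": 0, "y": 0, "z": 0, "ax": 0, "ay": 0, "az": 0}, {"fingers": 85, "x": 0, "y": 0, "z": 0, "ax": 0, "ay": 0, "az": 0}, {"fingers": 85, "x": 0, "y": 0, "z": 0, "ax": 0, "ay": 0, "az": 0}, {"fingers": 85, "x": 0, "y": 0, "z": 0, "ax": 0, "ay": 0, "az": 0}]}}

```text
t: 4.25
eef_pos: [0.4956, 0.3739, 0.3099]
tool_rot: [0.0, 0.003, 1.0, -0.0]
contact_force: [0.3, -0.8, -0.0]
gripper_width: 0.997
grasp_force: 0.0
```

```bash
python3 - <<'E'
from h import *
c=cam("wrist","w4.png");o=bot.get_obs()
import pickle;pickle.dump((c,o),open("w4.pkl","wb"))
print(o["t"],o["q"].round(3),o["eef_pos"],o["tool_rot"],o["contact_force"])
E
```

```text
4.3 [-0.139  0.448 -0.846  1.553  0.345  1.296  0.535] [0.49542198 0.37408212 0.30994096] [ 2.45270525e-04  2.80420172e-03  9.99995977e-01 -3.49351277e-04] [ 0.06049849 -0.3699091   0.53224969]
```

View pics/w4.png

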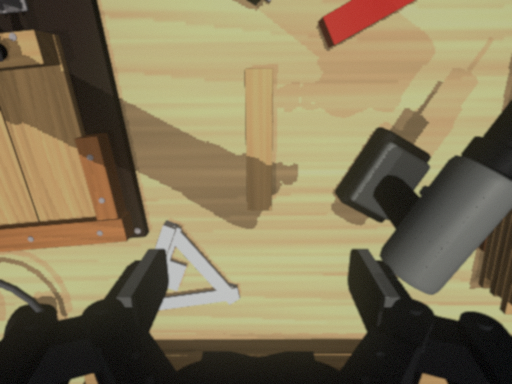

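The post stands at px (259,68)-(258,210), between the jig on the left and the drill at (400,200), partly in the gripper's shadow. I'll measure its edges.

```bash
python3 - <<'E'
from h import *
import pickle
c,o=pickle.load(open("w4.pkl","rb"))
p=cv2.GaussianBlur(c["pixels"],(3,3),0).astype(float)
rt=p[...,1]/p[...,0]
L=[];R=[]
for r in range(78,132,2):
    w=rt[r,230:290];d=np.diff(w)
    L.append([230+np.argmin(d[:25])+.5,r]);R.append([230+30+np.argmax(d[30:])+.5,r])
L,R=map(np.array,(L,R))
print(L[:,0],R[:,0])
col=p[:,252:266].mean(1).sum(1); print("rows",[(r,int(col[r])) for r in list(range(60,76))+list(range(200,222))])
for n,q in(("L",L),("R",R)):
    P=onplane(c,q,.035)[:,:2]*1000
    vx,vy,x,y=cv2.fitLine(P.astype(np.float32),cv2.DIST_HUBER,0,.01,.01).ravel();print(n,"ang",np.degrees(np.arctan(vy/vx)),"y at x=492:",y+vy/vx*(492-x))
print(onplane(c,[[259,67],[259,210]],.035))
E
```

```text
[243.5 243.5 243.5 244.5 244.5 245.5 245.5 244.5 244.5 244.5 244.5 244.5
 244.5 245.5 245.5 244.5 245.5 244.5 244.5 244.5 245.5 245.5 244.5 244.5
 245.5 245.5 245.5] [276.5 276.5 277.5 276.5 276.5 276.5 261.5 262.5 261.5 272.5 272.5 272.5
 272.5 272.5 272.5 276.5 276.5 276.5 276.5 276.5 276.5 276.5 276.5 276.5
 276.5 276.5 276.5]
rows [(60, 501), (61, 500), (62, 496), (63, 490), (64, 482), (65, 469), (66, 457), (67, 446), (68, 442), (69, 452), (70, 463), (71, 467), (72, 467), (73, 467), (74, 467), (75, 467), (200, 291), (201, 291), (202, 290), (203, 290), (204, 291), (205, 290), (206, 289), (207, 289), (208, 291), (209, 301), (210, 324), (211, 352), (212, 370), (213, 378), (214, 387), (215, 400), (216, 417), (217, 435), (218, 444), (219, 443), (220, 435), (221, 427)]
L ang 0.63852215 y at x=492: 357.57025
R ang 1.0462571 y at x=492: 397.91455
[[0.3966103  0.37533121 0.035     ]
 [0.58652402 0.37432438 0.035     ]]
```

>>> {"op": "jog_arm", "data": {"rows": [{"fingers": 85, "x": 3.8, "y": 1.0, "z": 40, "ax": 0, "ay": 0, "az": -0.7}, {"fingers": 85, "x": 0, "y": 0, "z": 45, "ax": 0, "ay": 0, "az": 0}, {"fingers": 85, "x": 0, "y": 0, "z": 45, "ax": 0, "ay": 0, "az": 0}, {"fingers": 85, "x": 0, "y": 0, "z": 45, "ax": 0, "ay": 0, "az": 0}, {"fingers": 85, "x": 0, "y": 0, "z": 40, "ax": 0, "ay": 0, "az": 0}, {"fingers": 85, "x": 0, "y": 0, "z": 35, "ax": 0, "ay": 0, "az": 0}, {"fingers": 85, "x": 0, "y": 0, "z": 25, "ax": 0, "ay": 0, "az": 0}, {"fingers": 85, "x": 0, "y": 0, "z": 0, "ax": 0, "ay": 0, "az": 0}]}}

```text
t: 5.1
eef_pos: [0.4894, 0.3735, 0.0315]
tool_rot: [-0.002, -0.004, 1.0, -0.002]
contact_force: [-0.2, -0.6, -0.1]
gripper_width: 0.995
grasp_force: 0.0
```

```bash
python3 - <<'E'
from h import *
o=bot.get_obs();print(o["t"],o["eef_pos"],o["tool_rot"],o["contact_force"])
E
```

```text
5.1 [0.48943357 0.3735447  0.03145927] [-0.00229865 -0.0040179   0.99998661 -0.00231158] [-0.16153783 -0.62880197 -0.11462223]
```

>>> {"op": "jog_arm", "data": {"rows": [{"fingers": 85, "x": -1, "y": 1, "z": 6, "ax": 0, "ay": 0, "az": 0}, {"fingers": 85, "x": -1, "y": 0, "z": 5.5, "ax": 0, "ay": 0, "az": 0}, {"fingers": 85, "x": 0, "y": 0, "z": 0, "ax": 0, "ay": 0, "az": 0}, {"fingers": 60, "x": 0, "y": 0, "z": 0, "ax": 0, "ay": 0, "az": 0}, {"fingers": 50, "x": 0, "y": 0, "z": 0, "ax": 0, "ay": 0, "az": 0}, {"fingers": 42, "x": 0, "y": 0, "z": 0, "ax": 0, "ay": 0, "az": 0}, {"fingers": 38, "x": 0, "y": 0, "z": 0, "ax": 0, "ay": 0, "az": 0}, {"fingers": 38, "x": 0, "y": 0, "z": 0, "ax": 0, "ay": 0, "az": 0}], "force": 30}}

```text
t: 5.9
eef_pos: [0.4928, 0.3773, 0.0236]
tool_rot: [0.0, -0.005, 1.0, -0.0]
contact_force: [0.5, 0.3, 0.9]
gripper_width: 0.444
grasp_force: 0.1
```

```bash
python3 - <<'E'
from h import *
c=cam("wrist");cv2.imwrite("pics/g1.png",c["pixels"][:,:,::-1])
o=bot.get_obs();print(o["t"],o["eef_pos"],o["tool_rot"],o["contact_force"],o["gripper_width"])
E
```

```text
5.95 [0.49277238 0.37732105 0.02351691] [ 7.86808775e-05 -4.62726621e-03  9.99989291e-01 -2.18494406e-05] [-0.27724332 -0.62331169 -0.5323541 ] 0.44259413168780815
```

View pics/g1.png

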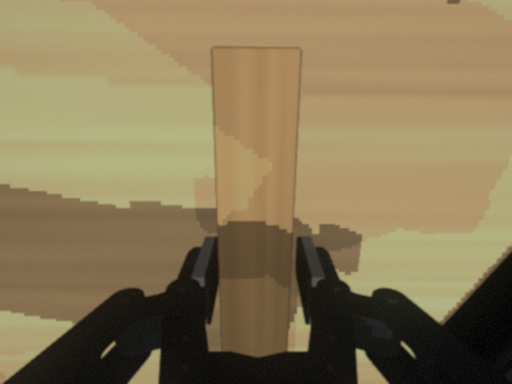

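The post lies squarely between the fingers (left pad px 215, right pad px 298). I'll drop 3.5 mm and grip.

>>> {"op": "jog_arm", "data": {"rows": [{"fingers": 38, "x": 0, "y": 0, "z": 3.5, "ax": 0, "ay": 0, "az": 0}, {"fingers": 38, "x": 0, "y": 0, "z": 0, "ax": 0, "ay": 0, "az": 0}, {"fingers": 30, "x": 0, "y": 0, "z": 0, "ax": 0, "ay": 0, "az": 0}, {"fingers": 30, "x": 0, "y": 0, "z": 0, "ax": 0, "ay": 0, "az": 0}, {"fingers": 30, "x": 0, "y": 0, "z": 0, "ax": 0, "ay": 0, "az": 0}, {"fingers": 30, "x": 0, "y": 0, "z": 0, "ax": 0, "ay": 0, "az": 0}, {"fingers": 30, "x": 0, "y": 0, "z": 0, "ax": 0, "ay": 0, "az": 0}, {"fingers": 30, "x": 0, "y": 0, "z": 0, "ax": 0, "ay": 0, "az": 0}], "force": 60}}

```text
t: 6.75
eef_pos: [0.4927, 0.3773, 0.0199]
tool_rot: [-0.0, -0.005, 1.0, -0.0]
contact_force: [-0.1, 0.1, -1.3]
gripper_width: 0.394
grasp_force: 61.2
```

>>> {"op": "jog_arm", "data": {"rows": [{"fingers": 30, "x": 0, "y": 0, "z": -4, "ax": 0, "ay": 0, "az": 0}, {"fingers": 30, "x": 0, "y": 0, "z": -8, "ax": 0, "ay": 0, "az": 0}, {"fingers": 30, "x": 0, "y": 0, "z": -15, "ax": 0, "ay": 0, "az": 0}, {"fingers": 30, "x": 0, "y": 0, "z": -20, "ax": 0, "ay": 0, "az": 0}, {"fingers": 30, "x": 0, "y": 0, "z": -25, "ax": 0, "ay": 0, "az": 0}, {"fingers": 30, "x": 0, "y": 0, "z": -25, "ax": 0, "ay": 0, "az": 0}, {"fingers": 30, "x": 0, "y": 0, "z": -20, "ax": 0, "ay": 0, "az": 0}, {"fingers": 30, "x": 0, "y": 0, "z": -13, "ax": 0, "ay": 0, "az": 0}]}}

```text
t: 7.55
eef_pos: [0.4932, 0.3782, 0.153]
tool_rot: [0.001, -0.005, 1.0, 0.001]
contact_force: [-0.4, 0.5, -2.8]
gripper_width: 0.391
grasp_force: 61.1
```

```bash
python3 - <<'E'
from h import *
o=bot.get_obs();print(o["t"],o["q"].round(3),o["eef_pos"],o["tool_rot"],o["contact_force"],o["torque"],o["gripper_width"],o["grasp_force"])
E
```

```text
7.55 [-0.193  0.591 -0.781  1.724  0.478  1.024  0.436] [0.49318646 0.3781775  0.15298983] [ 1.28133324e-03 -4.75087525e-03  9.99987430e-01  9.63237962e-04] [-0.36245448  0.45598927 -2.83795675] [-0.02803334  0.00592369  0.01050617] 0.3912986084409191 61.1323356628418
```

>>> {"op": "jog_arm", "data": {"rows": [{"fingers": 30, "x": -6.6, "y": -28.5, "z": -3, "ax": 0, "ay": 0, "az": 7.13}, {"fingers": 30, "x": -10, "y": -27.4, "z": -3, "ax": 0, "ay": 0, "az": 7.13}, {"fingers": 30, "x": -13.4, "y": -26, "z": -3, "ax": 0, "ay": 0, "az": 7.13}, {"fingers": 30, "x": -16.5, "y": -24.1, "z": -3, "ax": 0, "ay": 0, "az": 7.13}, {"fingers": 30, "x": -19.3, "y": -21.9, "z": -3, "ax": 0, "ay": 0, "az": 7.13}, {"fingers": 30, "x": -21.9, "y": -19.3, "z": 0, "ax": 0, "ay": 0, "az": 7.13}, {"fingers": 30, "x": -24.2, "y": -16.4, "z": 0, "ax": 0, "ay": 0, "az": 7.13}, {"fingers": 30, "x": -26, "y": -13.3, "z": 0, "ax": 0, "ay": 0, "az": 7.13}]}}

```text
t: 8.35
eef_pos: [0.5473, 0.149, 0.1655]
tool_rot: [0.0, 0.475, 0.88, 0.0]
contact_force: [0.5, 0.2, -0.9]
gripper_width: 0.395
grasp_force: 61.0
```

>>> {"op": "jog_arm", "data": {"rows": [{"fingers": 30, "x": -27.4, "y": -10, "z": 0, "ax": 0, "ay": 0, "az": 7.13}, {"fingers": 30, "x": -28.5, "y": -6.5, "z": 0, "ax": 0, "ay": 0, "az": 7.13}, {"fingers": 30, "x": -29.1, "y": -2.9, "z": 0, "ax": 0, "ay": 0, "az": 7.13}, {"fingers": 30, "x": -29.2, "y": 0.7, "z": 0, "ax": 0, "ay": 0, "az": 7.13}, {"fingers": 30, "x": 0, "y": 0, "z": 0, "ax": 0, "ay": 0, "az": 0}, {"fingers": 30, "x": 0, "y": 0, "z": 0, "ax": 0, "ay": 0, "az": 0}, {"fingers": 30, "x": 0, "y": 0, "z": 0, "ax": 0, "ay": 0, "az": 0}, {"fingers": 30, "x": 0, "y": 0, "z": 0, "ax": 0, "ay": 0, "az": 0}]}}

```text
t: 9.15
eef_pos: [0.5743, 0.038, 0.1651]
tool_rot: [-0.0, 0.675, 0.738, 0.0]
contact_force: [0.1, 0.4, -1.7]
gripper_width: 0.395
grasp_force: 61.0
```

```bash
python3 - <<'E'
from h import *
c=cam("wrist");cv2.imwrite("pics/p1.png",c["pixels"][:,:,::-1])
import pickle;pickle.dump(c,open("p1.pkl","wb"))
o=bot.get_obs();print(o["t"],o["q"].round(3),o["eef_pos"],o["tool_rot"],o["contact_force"],o["torque"],o["gripper_width"],o["grasp_force"])
q=o["tool_rot"];print(np.degrees(2*np.arctan2(q[2],q[1])))
E
```

```text
9.2 [ 0.157  0.421 -0.422  1.839  0.21   0.925 -0.27 ] [0.57437044 0.03785813 0.16506876] [-1.96921913e-04  6.74895803e-01  7.37912982e-01  2.16128570e-04] [ 0.0119946   0.19001589 -1.42432471] [ 0.01375321 -0.00359866  0.01323054] 0.3940054707952219 61.030458211898804
95.10787702213324
```

View pics/p1.png

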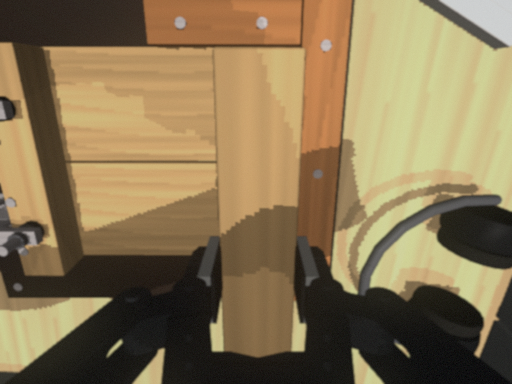

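The held post is at px cols 215-305, with its end at row 47. The stop edge is at row 45 and the stop/fence seam at col 303, which is the fence origin. I'll refine from those.

```bash
python3 - <<'E'
from h import *
import pickle
c=pickle.load(open("p1.pkl","rb"))
p=c["pixels"].astype(float);s=p.sum(2)
seam=[290+np.argmin(s[r,290:315]) for r in range(4,42,3)];print(seam)
# stop edge: darkest gap / brown-to-pine transition in hue
rt=p[...,1]/p[...,0]
st=[(k,38+np.argmax(np.diff(rt[38:56,k]))+.5) for k in range(155,212,5)];print([x[1] for x in st])
out=[(330+np.argmax(np.diff(rt[r,330:360]))+.5) for r in range(4,100,8)];print(out)
sl=np.polyfit(range(4,42,3),seam,1);tl=np.polyfit([k for k,_ in st],[v for _,v in st],1)
r=np.polyval(tl,302);q=np.polyval(sl,r)
for z in (.048,): 
    P=onplane(c,[[q,r],[np.polyval(sl,5),5],[160,np.polyval(tl,160)]],z);print(P.round(4))
    print("seam ang",np.degrees(np.arctan2(*(P[1]-P[0])[1::-1])),"stop ang",np.degrees(np.arctan2(*(P[0]-P[2])[1::-1])))
print("stop at z.03",onplane(c,[[q,r]],.03))
pe=[(k,38+np.argmin(s[38:56,k])) for k in range(222,300,8)];print(pe); print(onplane(c,[[260,48]],.18))
E
```

```text
[np.int64(302), np.int64(302), np.int64(302), np.int64(302), np.int64(302), np.int64(302), np.int64(302), np.int64(302), np.int64(302), np.int64(301), np.int64(301), np.int64(301), np.int64(301)]
[np.float64(45.5), np.float64(45.5), np.float64(45.5), np.float64(45.5), np.float64(45.5), np.float64(45.5), np.float64(46.5), np.float64(45.5), np.float64(46.5), np.float64(45.5), np.float64(46.5), np.float64(44.5)]
[np.float64(352.5), np.float64(351.5), np.float64(351.5), np.float64(350.5), np.float64(349.5), np.float64(348.5), np.float64(348.5), np.float64(347.5), np.float64(346.5), np.float64(346.5), np.float64(345.5), np.float64(345.5)]
[[0.5961 0.1466 0.048 ]
 [0.5935 0.1736 0.048 ]
 [0.4909 0.1375 0.048 ]]
seam ang 95.51736644450767 stop ang 4.9545947001897614
stop at z.03 [[0.59821381 0.14852779 0.03      ]]
[(222, np.int64(45)), (230, np.int64(45)), (238, np.int64(45)), (246, np.int64(45)), (254, np.int64(45)), (262, np.int64(45)), (270, np.int64(45)), (278, np.int64(45)), (286, np.int64(45)), (294, np.int64(45))]
[[0.5659533  0.13029367 0.18      ]]<stdin>:7: RuntimeWarning: divide by zero encountered in divide
```

>>> {"op": "jog_arm", "data": {"rows": [{"fingers": 30, "x": 0, "y": 0, "z": 10, "ax": 0, "ay": 0, "az": 0}, {"fingers": 30, "x": 0, "y": 0, "z": 20, "ax": 0, "ay": 0, "az": 0}, {"fingers": 30, "x": 0, "y": 0, "z": 20, "ax": 0, "ay": 0, "az": 0}, {"fingers": 30, "x": 0, "y": 0, "z": 20, "ax": 0, "ay": 0, "az": 0}, {"fingers": 30, "x": 0, "y": 0, "z": 20, "ax": 0, "ay": 0, "az": 0}, {"fingers": 30, "x": 0, "y": 0, "z": 12, "ax": 0, "ay": 0, "az": 0}, {"fingers": 30, "x": 0, "y": 0, "z": 8, "ax": 0, "ay": 0, "az": 0}, {"fingers": 30, "x": 0, "y": 0, "z": 0, "ax": 0, "ay": 0, "az": 0}]}}

```text
t: 10.0
eef_pos: [0.574, 0.0366, 0.0539]
tool_rot: [-0.001, 0.676, 0.737, -0.001]
contact_force: [0.4, 0.4, -0.4]
gripper_width: 0.393
grasp_force: 61.1
```

>>> {"op": "jog_arm", "data": {"rows": [{"fingers": 30, "x": 0, "y": 0, "z": 1.5, "ax": 0, "ay": 0, "az": 0}, {"fingers": 30, "x": 0, "y": 0, "z": 1, "ax": 0, "ay": 0, "az": 0}, {"fingers": 30, "x": 0, "y": 0, "z": 0.5, "ax": 0, "ay": 0, "az": 0}, {"fingers": 30, "x": 0, "y": 0, "z": 0.5, "ax": 0, "ay": 0, "az": 0}, {"fingers": 30, "x": 0, "y": 0, "z": 0, "ax": 0, "ay": 0, "az": 0}, {"fingers": 30, "x": 0, "y": 0, "z": 0, "ax": 0, "ay": 0, "az": 0}, {"fingers": 30, "x": 0, "y": 0, "z": 0, "ax": 0, "ay": 0, "az": 0}, {"fingers": 30, "x": 0, "y": 0, "z": 0, "ax": 0, "ay": 0, "az": 0}]}}

```text
t: 10.8
eef_pos: [0.5746, 0.0365, 0.0515]
tool_rot: [0.0, 0.676, 0.737, 0.0]
contact_force: [0.6, -0.4, -1.2]
gripper_width: 0.393
grasp_force: 61.1
```

```bash
cat > st.py <<'E'
from h import *
o=bot.get_obs();q=o["tool_rot"];y=np.radians(5)
d=(o["eef_pos"][:2]-[.5961,.1466])*1000;c,s=np.cos(y),np.sin(y)
f=o["contact_force"];R=lambda v:(np.array([v[0]*c+v[1]*s,-v[0]*s+v[1]*c])).round(2)
print(o["t"],o["eef_pos"].round(4),"fence frame mm",R(d),"F fence",R(f),"Fz",f[2].round(2),"tq",o["torque"].round(3),"q",q.round(4),"yaw",np.degrees(2*np.arctan2(q[2],q[1])).round(2),o["grasp_force"])
E
python3 st.py
```

```text
10.8 [0.5746 0.0365 0.0515] fence frame mm [ -30.99 -107.79] F fence [ 0.55 -0.49] Fz -1.16 tq [-0.02  -0.014  0.033] q [0.     0.6758 0.7371 0.    ] yaw 94.97 61.06788396835327
```

>>> {"op": "jog_arm", "data": {"rows": [{"fingers": 30, "x": 2, "y": 2, "z": 0, "ax": 0, "ay": 0, "az": 0}, {"fingers": 30, "x": 2, "y": 2, "z": 0, "ax": 0, "ay": 0, "az": 0}, {"fingers": 30, "x": 2, "y": 2, "z": 0, "ax": 0, "ay": 0, "az": 0}, {"fingers": 30, "x": 1, "y": 2, "z": 0, "ax": 0, "ay": 0, "az": 0}, {"fingers": 30, "x": 1, "y": 1, "z": 0, "ax": 0, "ay": 0, "az": 0}, {"fingers": 30, "x": 0, "y": 1, "z": 0, "ax": 0, "ay": 0, "az": 0}, {"fingers": 30, "x": 0, "y": 0, "z": 0, "ax": 0, "ay": 0, "az": 0}, {"fingers": 30, "x": 0, "y": 0, "z": 0, "ax": 0, "ay": 0, "az": 0}]}}

```text
t: 11.6
eef_pos: [0.5838, 0.0452, 0.0514]
tool_rot: [-0.0, 0.676, 0.737, -0.0]
contact_force: [0.4, -0.1, -2.8]
gripper_width: 0.396
grasp_force: 61.1
```

>>> {"op": "jog_arm", "data": {"rows": [{"fingers": 30, "x": 0, "y": 0, "z": 0.5, "ax": 0, "ay": 0, "az": 0}, {"fingers": 30, "x": 0, "y": 0, "z": 0, "ax": 0, "ay": 0, "az": 0}, {"fingers": 30, "x": 0, "y": 0, "z": 0.4, "ax": 0, "ay": 0, "az": 0}, {"fingers": 30, "x": 0, "y": 0, "z": 0, "ax": 0, "ay": 0, "az": 0}, {"fingers": 30, "x": 0, "y": 0, "z": 0.4, "ax": 0, "ay": 0, "az": 0}, {"fingers": 30, "x": 0, "y": 0, "z": 0, "ax": 0, "ay": 0, "az": 0}, {"fingers": 30, "x": 0, "y": 0, "z": 0, "ax": 0, "ay": 0, "az": 0}, {"fingers": 30, "x": 0, "y": 0, "z": 0, "ax": 0, "ay": 0, "az": 0}]}}

```text
t: 12.4
eef_pos: [0.5839, 0.0453, 0.0502]
tool_rot: [0.0, 0.676, 0.737, 0.0]
contact_force: [0.5, 0.1, -0.9]
gripper_width: 0.394
grasp_force: 61.1
```

```bash
python3 st.py
```

```text
12.4 [0.5839 0.0453 0.0502] fence frame mm [-20.99 -99.81] F fence [0.52 0.09] Fz -0.93 tq [-0.009  0.017  0.008] q [0.     0.6758 0.7371 0.    ] yaw 94.97 61.06828808784485
```

>>> {"op": "jog_arm", "data": {"rows": [{"fingers": 30, "x": 0, "y": 0, "z": 0.2, "ax": 0, "ay": 0, "az": 0}, {"fingers": 30, "x": 0, "y": 0, "z": 0.2, "ax": 0, "ay": 0, "az": 0}, {"fingers": 30, "x": 0.5, "y": 0, "z": 0, "ax": 0, "ay": 0, "az": 0}, {"fingers": 30, "x": 0.5, "y": 0, "z": 0, "ax": 0, "ay": 0, "az": 0}, {"fingers": 30, "x": 0.5, "y": 0, "z": 0, "ax": 0, "ay": 0, "az": 0}, {"fingers": 30, "x": 0.5, "y": 0, "z": 0, "ax": 0, "ay": 0, "az": 0}, {"fingers": 30, "x": 0, "y": 0, "z": 0, "ax": 0, "ay": 0, "az": 0}, {"fingers": 30, "x": 0, "y": 0, "z": 0, "ax": 0, "ay": 0, "az": 0}]}}

```text
t: 13.2
eef_pos: [0.5838, 0.0474, 0.0498]
tool_rot: [0.0, 0.676, 0.737, 0.0]
contact_force: [-0.1, -0.2, -0.1]
gripper_width: 0.394
grasp_force: 61.3
```

```bash
python3 st.py
```

```text
13.2 [0.5838 0.0474 0.0498] fence frame mm [-20.91 -97.7 ] F fence [-0.12 -0.17] Fz -0.12 tq [0.021 0.018 0.019] q [0.000e+00 6.757e-01 7.372e-01 1.000e-04] yaw 94.98 61.28994584083557
```

>>> {"op": "jog_arm", "data": {"rows": [{"fingers": 30, "x": 0.3, "y": 0, "z": 0, "ax": 0, "ay": 0, "az": 0}, {"fingers": 30, "x": 0.3, "y": 0, "z": 0, "ax": 0, "ay": 0, "az": 0}, {"fingers": 30, "x": 0.3, "y": 0, "z": 0, "ax": 0, "ay": 0, "az": 0}, {"fingers": 30, "x": 0, "y": 0, "z": 0.1, "ax": 0, "ay": 0, "az": 0}, {"fingers": 30, "x": 0, "y": 0, "z": 0, "ax": 0, "ay": 0, "az": 0}, {"fingers": 30, "x": 0, "y": 0, "z": 0, "ax": 0, "ay": 0, "az": 0}, {"fingers": 30, "x": 0, "y": 0, "z": 0, "ax": 0, "ay": 0, "az": 0}, {"fingers": 30, "x": 0, "y": 0, "z": 0, "ax": 0, "ay": 0, "az": 0}]}}

```text
t: 14.0
eef_pos: [0.5837, 0.0482, 0.0498]
tool_rot: [0.0, 0.676, 0.737, 0.0]
contact_force: [-0.9, -1.2, 3.5]
gripper_width: 0.395
grasp_force: 61.6
```

```bash
python3 st.py
```

```text
14.0 [0.5837 0.0482 0.0498] fence frame mm [-20.93 -96.98] F fence [-0.98 -1.16] Fz 3.55 tq [-0.286  0.162  0.072] q [1.000e-04 6.758e-01 7.371e-01 0.000e+00] yaw 94.97 61.64785623550415
```

>>> {"op": "jog_arm", "data": {"rows": [{"fingers": 30, "x": 0.2, "y": 0, "z": -0.06, "ax": 0, "ay": 0, "az": 0}, {"fingers": 30, "x": 0.2, "y": 0, "z": 0, "ax": 0, "ay": 0, "az": 0}, {"fingers": 30, "x": 0.2, "y": 0, "z": 0, "ax": 0, "ay": 0, "az": 0}, {"fingers": 30, "x": 0, "y": 0, "z": 0, "ax": 0, "ay": 0, "az": 0}, {"fingers": 30, "x": 0, "y": 0, "z": 0, "ax": 0, "ay": 0, "az": 0}, {"fingers": 30, "x": 0, "y": 0, "z": 0, "ax": 0, "ay": 0, "az": 0}, {"fingers": 30, "x": 0, "y": 0, "z": 0, "ax": 0, "ay": 0, "az": 0}, {"fingers": 30, "x": 0, "y": 0, "z": 0, "ax": 0, "ay": 0, "az": 0}]}}

```text
t: 14.8
eef_pos: [0.5837, 0.0488, 0.0498]
tool_rot: [0.0, 0.676, 0.737, 0.0]
contact_force: [1.0, -3.2, 4.1]
gripper_width: 0.391
grasp_force: 61.7
```

```bash
python3 st.py
```

```text
14.8 [0.5837 0.0488 0.0498] fence frame mm [-20.84 -96.35] F fence [ 0.73 -3.26] Fz 4.13 tq [-0.502 -0.03   0.063] q [1.000e-04 6.758e-01 7.371e-01 1.000e-04] yaw 94.97 61.72148823738098
```

>>> {"op": "jog_arm", "data": {"rows": [{"fingers": 30, "x": 0, "y": 0, "z": -0.1, "ax": 0, "ay": 0, "az": 0}, {"fingers": 30, "x": 0, "y": 0, "z": 0, "ax": 0, "ay": 0, "az": 0}, {"fingers": 30, "x": 0.2, "y": 0, "z": 0, "ax": 0, "ay": 0, "az": 0}, {"fingers": 30, "x": 0.2, "y": 0, "z": 0, "ax": 0, "ay": 0, "az": 0}, {"fingers": 30, "x": 0, "y": 0, "z": 0, "ax": 0, "ay": 0, "az": 0}, {"fingers": 30, "x": 0, "y": 0, "z": 0, "ax": 0, "ay": 0, "az": 0}, {"fingers": 30, "x": 0, "y": 0, "z": 0, "ax": 0, "ay": 0, "az": 0}, {"fingers": 30, "x": 0, "y": 0, "z": 0, "ax": 0, "ay": 0, "az": 0}]}}

```text
t: 15.6
eef_pos: [0.5835, 0.0493, 0.0498]
tool_rot: [-0.0, 0.676, 0.737, 0.0]
contact_force: [0.9, -1.5, 2.5]
gripper_width: 0.392
grasp_force: 61.6
```

```bash
python3 st.py
```

```text
15.6 [0.5835 0.0493 0.0498] fence frame mm [-21.04 -95.8 ] F fence [ 0.81 -1.58] Fz 2.52 tq [-0.356 -0.124 -0.041] q [-0.      0.6757  0.7371  0.    ] yaw 94.98 61.5829861164093
```

>>> {"op": "jog_arm", "data": {"rows": [{"fingers": 30, "x": 0.3, "y": 0, "z": -0.05, "ax": 0, "ay": 0, "az": 0}, {"fingers": 30, "x": 0, "y": 0, "z": 0, "ax": 0, "ay": 0, "az": 0}, {"fingers": 30, "x": 0.2, "y": 0, "z": 0, "ax": 0, "ay": 0, "az": 0}, {"fingers": 30, "x": 0, "y": 0, "z": 0, "ax": 0, "ay": 0, "az": 0}, {"fingers": 30, "x": 0.2, "y": 0, "z": 0, "ax": 0, "ay": 0, "az": 0}, {"fingers": 30, "x": 0, "y": 0, "z": 0, "ax": 0, "ay": 0, "az": 0}, {"fingers": 30, "x": 0, "y": 0, "z": 0, "ax": 0, "ay": 0, "az": 0}, {"fingers": 30, "x": 0, "y": 0, "z": 0, "ax": 0, "ay": 0, "az": 0}]}}

```text
t: 16.4
eef_pos: [0.5834, 0.05, 0.0498]
tool_rot: [-0.0, 0.676, 0.737, -0.0]
contact_force: [-0.0, -1.6, 1.9]
gripper_width: 0.398
grasp_force: 61.5
```

```bash
python3 st.py
```

```text
16.4 [0.5834 0.05   0.0498] fence frame mm [-21.12 -95.14] F fence [-0.14 -1.55] Fz 1.85 tq [-0.314 -0.043 -0.055] q [-1.000e-04  6.757e-01  7.371e-01 -1.000e-04] yaw 94.98 61.4863121509552
```

>>> {"op": "jog_arm", "data": {"rows": [{"fingers": 30, "x": 0.3, "y": 0, "z": 0, "ax": 0, "ay": 0, "az": 0}, {"fingers": 30, "x": 0, "y": 0, "z": 0, "ax": 0, "ay": 0, "az": 0}, {"fingers": 30, "x": 0.3, "y": 0, "z": 0, "ax": 0, "ay": 0, "az": 0}, {"fingers": 30, "x": 0, "y": 0, "z": 0, "ax": 0, "ay": 0, "az": 0}, {"fingers": 30, "x": 0.3, "y": 0, "z": 0, "ax": 0, "ay": 0, "az": 0}, {"fingers": 30, "x": 0, "y": 0, "z": 0, "ax": 0, "ay": 0, "az": 0}, {"fingers": 30, "x": 0, "y": 0, "z": 0, "ax": 0, "ay": 0, "az": 0}, {"fingers": 30, "x": 0, "y": 0, "z": 0, "ax": 0, "ay": 0, "az": 0}]}}

```text
t: 17.2
eef_pos: [0.5833, 0.051, 0.0498]
tool_rot: [-0.0, 0.676, 0.737, 0.0]
contact_force: [0.4, -1.4, 0.2]
gripper_width: 0.39
grasp_force: 61.4
```

```bash
python3 st.py
```

```text
17.2 [0.5833 0.051  0.0498] fence frame mm [-21.04 -94.16] F fence [ 0.32 -1.45] Fz 0.23 tq [-0.152  0.05  -0.066] q [-1.000e-04  6.757e-01  7.372e-01  0.000e+00] yaw 94.98 61.39676570892334
```

>>> {"op": "jog_arm", "data": {"rows": [{"fingers": 30, "x": 0.2, "y": 0, "z": 0, "ax": 0, "ay": 0, "az": 0}, {"fingers": 30, "x": 0.2, "y": 0, "z": 0, "ax": 0, "ay": 0, "az": 0}, {"fingers": 30, "x": 0.2, "y": 0, "z": 0, "ax": 0, "ay": 0, "az": 0}, {"fingers": 30, "x": 0.2, "y": 0, "z": 0, "ax": 0, "ay": 0, "az": 0}, {"fingers": 30, "x": 0.2, "y": 0, "z": 0, "ax": 0, "ay": 0, "az": 0}, {"fingers": 30, "x": 0, "y": 0, "z": 0, "ax": 0, "ay": 0, "az": 0}, {"fingers": 30, "x": 0, "y": 0, "z": 0, "ax": 0, "ay": 0, "az": 0}, {"fingers": 30, "x": 0, "y": 0, "z": 0, "ax": 0, "ay": 0, "az": 0}]}}

```text
t: 18.0
eef_pos: [0.5832, 0.052, 0.0498]
tool_rot: [-0.0, 0.676, 0.737, 0.0]
contact_force: [-0.1, -0.4, 1.1]
gripper_width: 0.388
grasp_force: 61.3
```

```bash
python3 st.py
```

```text
18.0 [0.5832 0.052  0.0498] fence frame mm [-21.05 -93.15] F fence [-0.11 -0.34] Fz 1.15 tq [-0.065 -0.008  0.018] q [-1.000e-04  6.757e-01  7.371e-01  0.000e+00] yaw 94.98 61.2908148765564
```

>>> {"op": "jog_arm", "data": {"rows": [{"fingers": 30, "x": 0.2, "y": 0, "z": 0, "ax": 0, "ay": 0, "az": 0}, {"fingers": 30, "x": 0.2, "y": 0, "z": 0, "ax": 0, "ay": 0, "az": 0}, {"fingers": 30, "x": 0.2, "y": 0, "z": 0, "ax": 0, "ay": 0, "az": 0}, {"fingers": 30, "x": 0.2, "y": 0, "z": 0, "ax": 0, "ay": 0, "az": 0}, {"fingers": 30, "x": 0.2, "y": 0, "z": 0, "ax": 0, "ay": 0, "az": 0}, {"fingers": 30, "x": 0, "y": 0, "z": 0, "ax": 0, "ay": 0, "az": 0}, {"fingers": 30, "x": 0, "y": 0, "z": 0, "ax": 0, "ay": 0, "az": 0}, {"fingers": 30, "x": 0, "y": 0, "z": 0, "ax": 0, "ay": 0, "az": 0}]}}

```text
t: 18.8
eef_pos: [0.5832, 0.0528, 0.0498]
tool_rot: [-0.0, 0.676, 0.737, -0.0]
contact_force: [-0.4, -0.8, -0.4]
gripper_width: 0.391
grasp_force: 61.2
```

```bash
python3 st.py; python3 - <<'E'
from h import *
c=cam("wrist","s1.png");p=c["pixels"].astype(int)
for k in (240,262,285): print(k,[(r,tuple(p[r,k].tolist())) for r in range(20,60,1) if abs(p[r,k].sum()-p[r-1,k].sum())>25])
for P in ([.5961-.0174,.1466-.0015,.048],[.5961-.0174,.1466-.0015,.065]): print(proj(c,P))
E
```

```text
18.8 [0.5832 0.0528 0.0498] fence frame mm [-21.05 -92.31] F fence [-0.48 -0.78] Fz -0.38 tq [-0.079  0.046  0.004] q [-0.      0.6758  0.7371 -0.    ] yaw 94.97 61.249988079071045
240 [(21, (165, 154, 149)), (22, (146, 121, 107)), (23, (156, 108, 74)), (48, (170, 135, 92)), (49, (185, 148, 99))]
262 [(48, (175, 141, 94)), (49, (195, 160, 107))]
285 [(48, (180, 143, 95)), (49, (198, 162, 108))]
[[268.40540341  52.83901083]]
[[269.86194611  48.91296133]]
```

>>> {"op": "jog_arm", "data": {"rows": [{"fingers": 30, "x": 0.2, "y": 0, "z": 0, "ax": 0, "ay": 0, "az": 0}, {"fingers": 30, "x": 0.2, "y": 0, "z": 0, "ax": 0, "ay": 0, "az": 0}, {"fingers": 30, "x": 0.2, "y": 0, "z": 0, "ax": 0, "ay": 0, "az": 0}, {"fingers": 30, "x": 0.2, "y": 0, "z": 0, "ax": 0, "ay": 0, "az": 0}, {"fingers": 30, "x": 0, "y": 0, "z": 0, "ax": 0, "ay": 0, "az": 0}, {"fingers": 30, "x": 0, "y": 0, "z": 0, "ax": 0, "ay": 0, "az": 0}, {"fingers": 30, "x": 0, "y": 0, "z": 0, "ax": 0, "ay": 0, "az": 0}, {"fingers": 30, "x": 0, "y": 0, "z": 0, "ax": 0, "ay": 0, "az": 0}]}}

```text
t: 19.65
eef_pos: [0.5832, 0.0529, 0.0498]
tool_rot: [0.0, 0.676, 0.737, -0.0]
contact_force: [0.4, -5.2, -0.4]
gripper_width: 0.39
grasp_force: 61.3
```

```bash
python3 st.py; python3 - <<'E'
from h import *
c=cam("wrist","s2.png");p=c["pixels"].astype(int)
for k in (250,280): print(k,[int(p[r,k].sum()) for r in range(38,60)])
print(200,[tuple(p[r,200].tolist()) for r in range(42,62)])
E
```

```text
19.65 [0.5832 0.0529 0.0498] fence frame mm [-21.05 -92.2 ] F fence [-0.1  -5.23] Fz -0.44 tq [-1.073  0.027  0.071] q [ 2.000e-04  6.759e-01  7.370e-01 -3.000e-04] yaw 94.95 61.25303864479065
250 [325, 329, 328, 331, 334, 332, 337, 333, 327, 337, 389, 441, 458, 470, 468, 469, 465, 463, 467, 466, 462, 471]
280 [387, 381, 372, 362, 339, 333, 331, 334, 329, 351, 427, 477, 499, 500, 507, 498, 501, 503, 501, 503, 502, 502]
200 [(157, 104, 64), (158, 104, 64), (159, 104, 65), (158, 105, 63), (160, 105, 63), (161, 107, 65), (151, 101, 62), (129, 86, 50), (102, 69, 41), (74, 51, 28), (70, 49, 30), (74, 54, 32), (113, 88, 57), (160, 126, 85), (188, 150, 100), (193, 155, 104), (195, 157, 106), (195, 156, 104), (194, 155, 104), (193, 153, 103)]
```

>>> {"op": "jog_arm", "data": {"rows": [{"fingers": 30, "x": -0.4, "y": 0.5, "z": 0, "ax": 0, "ay": 0, "az": 0}, {"fingers": 30, "x": 0, "y": 0.5, "z": 0, "ax": 0, "ay": 0, "az": 0}, {"fingers": 30, "x": 0, "y": 0.5, "z": 0, "ax": 0, "ay": 0, "az": 0}, {"fingers": 30, "x": 0, "y": 0.3, "z": 0, "ax": 0, "ay": 0, "az": 0}, {"fingers": 30, "x": 0, "y": 0.3, "z": 0, "ax": 0, "ay": 0, "az": 0}, {"fingers": 30, "x": 0, "y": 0, "z": 0, "ax": 0, "ay": 0, "az": 0}, {"fingers": 30, "x": 0, "y": 0, "z": 0, "ax": 0, "ay": 0, "az": 0}, {"fingers": 30, "x": 0, "y": 0, "z": 0, "ax": 0, "ay": 0, "az": 0}]}}

```text
t: 20.5
eef_pos: [0.5837, 0.0529, 0.0498]
tool_rot: [-0.001, 0.676, 0.737, -0.001]
contact_force: [-5.3, -5.8, 6.0]
gripper_width: 0.392
grasp_force: 61.9
```

```bash
python3 st.py
```

```text
20.5 [0.5837 0.0529 0.0498] fence frame mm [-20.47 -92.22] F fence [-5.76 -5.32] Fz 5.99 tq [-1.128  1.049  0.324] q [-6.000e-04  6.756e-01  7.373e-01 -1.500e-03] yaw 95.0 61.94689214229584
```

>>> {"op": "jog_arm", "data": {"rows": [{"fingers": 30, "x": -0.5, "y": 0, "z": -0.15, "ax": 0, "ay": 0, "az": 0}, {"fingers": 30, "x": 0, "y": 0, "z": 0, "ax": 0, "ay": 0, "az": 0}, {"fingers": 30, "x": 0, "y": 0, "z": 0, "ax": 0, "ay": 0, "az": 0}, {"fingers": 30, "x": 0, "y": 0, "z": 0, "ax": 0, "ay": 0, "az": 0}, {"fingers": 30, "x": 0, "y": 0, "z": 0, "ax": 0, "ay": 0, "az": 0}, {"fingers": 30, "x": 0, "y": 0, "z": 0, "ax": 0, "ay": 0, "az": 0}, {"fingers": 30, "x": 0, "y": 0, "z": 0, "ax": 0, "ay": 0, "az": 0}, {"fingers": 30, "x": 0, "y": 0, "z": 0, "ax": 0, "ay": 0, "az": 0}]}}

```text
t: 21.3
eef_pos: [0.5855, 0.0531, 0.05]
tool_rot: [0.0, 0.676, 0.737, 0.0]
contact_force: [-0.9, -2.5, -2.0]
gripper_width: 0.393
grasp_force: 61.1
```

```bash
python3 st.py
```

```text
21.3 [0.5855 0.0531 0.05  ] fence frame mm [-18.73 -92.2 ] F fence [-1.11 -2.39] Fz -2.02 tq [-0.614  0.192  0.175] q [0.000e+00 6.758e-01 7.371e-01 2.000e-04] yaw 94.97 61.11516237258911
```

>>> {"op": "jog_arm", "data": {"rows": [{"fingers": 30, "x": 0, "y": 0.3, "z": 0, "ax": 0, "ay": 0, "az": 0}, {"fingers": 30, "x": 0, "y": 0.3, "z": 0, "ax": 0, "ay": 0, "az": 0}, {"fingers": 30, "x": 0, "y": 0.3, "z": 0, "ax": 0, "ay": 0, "az": 0}, {"fingers": 30, "x": 0, "y": 0.3, "z": 0, "ax": 0, "ay": 0, "az": 0}, {"fingers": 30, "x": 0, "y": 0, "z": 0, "ax": 0, "ay": 0, "az": 0}, {"fingers": 30, "x": 0, "y": 0, "z": 0, "ax": 0, "ay": 0, "az": 0}, {"fingers": 30, "x": 0, "y": 0, "z": 0, "ax": 0, "ay": 0, "az": 0}, {"fingers": 30, "x": 0, "y": 0, "z": 0, "ax": 0, "ay": 0, "az": 0}]}}

```text
t: 22.1
eef_pos: [0.5867, 0.0532, 0.0501]
tool_rot: [0.0, 0.676, 0.737, 0.0]
contact_force: [-0.5, -1.5, -2.1]
gripper_width: 0.393
grasp_force: 61.1
```

```bash
python3 st.py
```

```text
22.1 [0.5867 0.0532 0.0501] fence frame mm [-17.51 -92.22] F fence [-0.62 -1.44] Fz -2.08 tq [-0.41   0.059  0.021] q [1.000e-04 6.758e-01 7.371e-01 2.000e-04] yaw 94.97 61.07145667076111
```

>>> {"op": "jog_arm", "data": {"rows": [{"fingers": 30, "x": 0, "y": 0.3, "z": 0, "ax": 0, "ay": 0, "az": 0}, {"fingers": 30, "x": 0, "y": 0.3, "z": 0, "ax": 0, "ay": 0, "az": 0}, {"fingers": 30, "x": 0, "y": 0.3, "z": 0, "ax": 0, "ay": 0, "az": 0}, {"fingers": 30, "x": 0, "y": 0.3, "z": 0, "ax": 0, "ay": 0, "az": 0}, {"fingers": 30, "x": 0, "y": 0, "z": 0, "ax": 0, "ay": 0, "az": 0}, {"fingers": 30, "x": 0, "y": 0, "z": 0, "ax": 0, "ay": 0, "az": 0}, {"fingers": 30, "x": 0, "y": 0, "z": 0, "ax": 0, "ay": 0, "az": 0}, {"fingers": 30, "x": 0, "y": 0, "z": 0, "ax": 0, "ay": 0, "az": 0}]}}

```text
t: 22.9
eef_pos: [0.5877, 0.0532, 0.05]
tool_rot: [-0.0, 0.676, 0.737, 0.0]
contact_force: [0.4, -0.3, -1.1]
gripper_width: 0.394
grasp_force: 61.1
```

```bash
python3 st.py
```

```text
22.9 [0.5877 0.0532 0.05  ] fence frame mm [-16.47 -92.27] F fence [ 0.42 -0.32] Fz -1.13 tq [-0.191  0.122  0.039] q [-0.000e+00  6.757e-01  7.371e-01  1.000e-04] yaw 94.98 61.077589988708496
```

>>> {"op": "jog_arm", "data": {"rows": [{"fingers": 30, "x": 0.1, "y": 0.3, "z": 0, "ax": 0, "ay": 0, "az": 0}, {"fingers": 30, "x": 0.1, "y": 0.3, "z": 0, "ax": 0, "ay": 0, "az": 0}, {"fingers": 30, "x": 0, "y": 0.3, "z": 0, "ax": 0, "ay": 0, "az": 0}, {"fingers": 30, "x": 0, "y": 0.3, "z": 0, "ax": 0, "ay": 0, "az": 0}, {"fingers": 30, "x": 0, "y": 0, "z": 0, "ax": 0, "ay": 0, "az": 0}, {"fingers": 30, "x": 0, "y": 0, "z": 0, "ax": 0, "ay": 0, "az": 0}, {"fingers": 30, "x": 0, "y": 0, "z": 0, "ax": 0, "ay": 0, "az": 0}, {"fingers": 30, "x": 0, "y": 0, "z": 0, "ax": 0, "ay": 0, "az": 0}]}}

```text
t: 23.7
eef_pos: [0.588, 0.0533, 0.0498]
tool_rot: [-0.0, 0.676, 0.737, -0.001]
contact_force: [-4.7, -2.4, 2.8]
gripper_width: 0.39
grasp_force: 61.4
```

```bash
python3 st.py
```

```text
23.7 [0.588  0.0533 0.0498] fence frame mm [-16.18 -92.26] F fence [-4.87 -1.96] Fz 2.79 tq [-0.285  1.087  0.358] q [-4.000e-04  6.756e-01  7.373e-01 -8.000e-04] yaw 95.0 61.445751786231995
```

>>> {"op": "jog_arm", "data": {"rows": [{"fingers": 30, "x": 0, "y": 0.3, "z": -0.08, "ax": 0, "ay": 0, "az": 0}, {"fingers": 30, "x": 0, "y": 0.3, "z": 0, "ax": 0, "ay": 0, "az": 0}, {"fingers": 30, "x": 0, "y": 0, "z": 0, "ax": 0, "ay": 0, "az": 0}, {"fingers": 30, "x": 0, "y": 0, "z": 0, "ax": 0, "ay": 0, "az": 0}, {"fingers": 30, "x": 0, "y": 0, "z": 0, "ax": 0, "ay": 0, "az": 0}, {"fingers": 30, "x": 0, "y": 0, "z": 0, "ax": 0, "ay": 0, "az": 0}, {"fingers": 30, "x": 0, "y": 0, "z": 0, "ax": 0, "ay": 0, "az": 0}, {"fingers": 30, "x": 0, "y": 0, "z": 0, "ax": 0, "ay": 0, "az": 0}]}}

```text
t: 24.5
eef_pos: [0.5882, 0.0533, 0.0499]
tool_rot: [-0.001, 0.676, 0.737, -0.001]
contact_force: [-6.7, -2.2, 2.3]
gripper_width: 0.391
grasp_force: 61.6
```

```bash
python3 st.py
```

```text
24.5 [0.5882 0.0533 0.0499] fence frame mm [-16.04 -92.27] F fence [-6.83 -1.59] Fz 2.33 tq [-0.36   1.381  0.395] q [-6.000e-04  6.755e-01  7.373e-01 -1.100e-03] yaw 95.01 61.619582176208496
```

>>> {"op": "jog_arm", "data": {"rows": [{"fingers": 30, "x": 0, "y": 0, "z": -0.05, "ax": 0, "ay": 0, "az": -0.15}, {"fingers": 30, "x": 0, "y": 0.2, "z": 0, "ax": 0, "ay": 0, "az": -0.15}, {"fingers": 30, "x": 0, "y": 0.2, "z": 0, "ax": 0, "ay": 0, "az": 0}, {"fingers": 30, "x": 0, "y": 0, "z": 0, "ax": 0, "ay": 0, "az": 0}, {"fingers": 30, "x": 0, "y": 0, "z": 0, "ax": 0, "ay": 0, "az": 0}, {"fingers": 30, "x": 0, "y": 0, "z": 0, "ax": 0, "ay": 0, "az": 0}, {"fingers": 30, "x": 0, "y": 0, "z": 0, "ax": 0, "ay": 0, "az": 0}, {"fingers": 30, "x": 0, "y": 0, "z": 0, "ax": 0, "ay": 0, "az": 0}]}}

```text
t: 25.3
eef_pos: [0.5884, 0.0532, 0.0498]
tool_rot: [-0.001, 0.674, 0.739, -0.001]
contact_force: [-6.5, -2.5, 1.4]
gripper_width: 0.393
grasp_force: 61.7
```

```bash
python3 st.py
```

```text
25.3 [0.5884 0.0532 0.0498] fence frame mm [-15.84 -92.34] F fence [-6.66 -1.91] Fz 1.39 tq [-0.341  1.464  0.184] q [-0.0008  0.6738  0.7389 -0.0013] yaw 95.27 61.66009962558746
```

>>> {"op": "jog_arm", "data": {"rows": [{"fingers": 30, "x": 0, "y": 0.2, "z": -0.06, "ax": 0, "ay": 0, "az": -0.1}, {"fingers": 30, "x": 0, "y": 0.2, "z": 0, "ax": 0, "ay": 0, "az": 0}, {"fingers": 30, "x": 0, "y": 0.2, "z": 0, "ax": 0, "ay": 0, "az": 0}, {"fingers": 30, "x": 0, "y": 0.2, "z": 0, "ax": 0, "ay": 0, "az": 0}, {"fingers": 30, "x": 0, "y": 0, "z": 0, "ax": 0, "ay": 0, "az": 0}, {"fingers": 30, "x": 0, "y": 0, "z": 0, "ax": 0, "ay": 0, "az": 0}, {"fingers": 30, "x": 0, "y": 0, "z": 0, "ax": 0, "ay": 0, "az": 0}, {"fingers": 30, "x": 0, "y": 0, "z": 0, "ax": 0, "ay": 0, "az": 0}]}}

```text
t: 26.1
eef_pos: [0.5884, 0.0532, 0.0498]
tool_rot: [-0.001, 0.673, 0.739, -0.002]
contact_force: [-8.5, -2.3, 4.6]
gripper_width: 0.392
grasp_force: 61.9
```

```bash
python3 st.py
```

```text
26.1 [0.5884 0.0532 0.0498] fence frame mm [-15.83 -92.36] F fence [-8.65 -1.51] Fz 4.63 tq [-0.332  1.988  0.023] q [-0.0013  0.6734  0.7393 -0.0019] yaw 95.34 61.936288475990295
```

>>> {"op": "jog_arm", "data": {"rows": [{"fingers": 30, "x": 0, "y": 0, "z": -0.08, "ax": -0.1, "ay": 0, "az": 0}, {"fingers": 30, "x": 0, "y": 0, "z": 0, "ax": -0.1, "ay": 0, "az": 0}, {"fingers": 30, "x": 0, "y": 0, "z": 0, "ax": -0.05, "ay": 0, "az": 0}, {"fingers": 30, "x": 0, "y": 0, "z": 0, "ax": 0, "ay": 0, "az": 0}, {"fingers": 30, "x": 0, "y": 0, "z": 0, "ax": 0, "ay": 0, "az": 0}, {"fingers": 30, "x": 0, "y": 0, "z": 0, "ax": 0, "ay": 0, "az": 0}, {"fingers": 30, "x": 0, "y": 0, "z": 0, "ax": 0, "ay": 0, "az": 0}, {"fingers": 30, "x": 0, "y": 0, "z": 0, "ax": 0, "ay": 0, "az": 0}]}}

```text
t: 26.9
eef_pos: [0.5884, 0.0532, 0.0498]
tool_rot: [0.0, 0.673, 0.739, -0.0]
contact_force: [-7.9, -2.0, 3.4]
gripper_width: 0.393
grasp_force: 61.7
```

```bash
python3 st.py
```

```text
26.9 [0.5884 0.0532 0.0498] fence frame mm [-15.83 -92.33] F fence [-8.04 -1.3 ] Fz 3.35 tq [-0.308  1.865  0.004] q [ 2.000e-04  6.734e-01  7.393e-01 -3.000e-04] yaw 95.34 61.72643780708313
```

>>> {"op": "jog_arm", "data": {"rows": [{"fingers": 30, "x": 0, "y": 0.3, "z": -0.08, "ax": -0.05, "ay": 0, "az": 0}, {"fingers": 30, "x": 0, "y": 0.3, "z": -0.08, "ax": -0.05, "ay": 0, "az": 0}, {"fingers": 30, "x": 0, "y": 0.3, "z": -0.04, "ax": -0.05, "ay": 0, "az": 0}, {"fingers": 30, "x": 0, "y": 0.3, "z": 0, "ax": 0, "ay": 0, "az": 0}, {"fingers": 30, "x": 0, "y": 0, "z": 0, "ax": 0, "ay": 0, "az": 0}, {"fingers": 30, "x": 0, "y": 0, "z": 0, "ax": 0, "ay": 0, "az": 0}, {"fingers": 30, "x": 0, "y": 0, "z": 0, "ax": 0, "ay": 0, "az": 0}, {"fingers": 30, "x": 0, "y": 0, "z": 0, "ax": 0, "ay": 0, "az": 0}]}}

```text
t: 27.7
eef_pos: [0.5884, 0.0532, 0.0498]
tool_rot: [0.0, 0.673, 0.739, -0.0]
contact_force: [-11.1, -1.8, 6.6]
gripper_width: 0.392
grasp_force: 62.0
```

```bash
python3 st.py
```

```text
27.7 [0.5884 0.0532 0.0498] fence frame mm [-15.83 -92.34] F fence [-11.22  -0.8 ] Fz 6.55 tq [-0.353  2.622  0.04 ] q [ 4.000e-04  6.733e-01  7.393e-01 -3.000e-04] yaw 95.35 62.003467082977295
```

>>> {"op": "jog_arm", "data": {"rows": [{"fingers": 30, "x": 0.1, "y": 0, "z": -0.1, "ax": 0, "ay": 0, "az": 0}, {"fingers": 30, "x": 0, "y": 0, "z": -0.1, "ax": 0, "ay": 0, "az": 0}, {"fingers": 30, "x": 0, "y": 0, "z": 0, "ax": 0, "ay": 0, "az": 0}, {"fingers": 30, "x": 0, "y": 0, "z": 0, "ax": 0, "ay": 0, "az": 0}, {"fingers": 30, "x": 0, "y": 0, "z": 0, "ax": 0, "ay": 0, "az": 0}, {"fingers": 30, "x": 0, "y": 0, "z": 0, "ax": 0, "ay": 0, "az": 0}, {"fingers": 30, "x": 0, "y": 0, "z": 0, "ax": 0, "ay": 0, "az": 0}, {"fingers": 30, "x": 0, "y": 0, "z": 0, "ax": 0, "ay": 0, "az": 0}]}}

```text
t: 28.5
eef_pos: [0.5884, 0.0532, 0.0498]
tool_rot: [0.0, 0.673, 0.739, -0.0]
contact_force: [-9.7, -2.0, 4.7]
gripper_width: 0.39
grasp_force: 61.7
```

```bash
python3 st.py
```

```text
28.5 [0.5884 0.0532 0.0498] fence frame mm [-15.84 -92.38] F fence [-9.88 -1.12] Fz 4.66 tq [-0.355  2.376  0.02 ] q [ 4.000e-04  6.734e-01  7.393e-01 -3.000e-04] yaw 95.34 61.69730544090271
```

>>> {"op": "jog_arm", "data": {"rows": [{"fingers": 30, "x": 0.1, "y": 0.4, "z": -0.2, "ax": -0.03, "ay": 0, "az": 0}, {"fingers": 30, "x": 0, "y": 0.4, "z": -0.2, "ax": -0.03, "ay": 0, "az": 0}, {"fingers": 30, "x": 0, "y": 0.4, "z": -0.2, "ax": -0.03, "ay": 0, "az": 0}, {"fingers": 30, "x": 0, "y": 0.4, "z": -0.1, "ax": -0.03, "ay": 0, "az": 0}, {"fingers": 30, "x": 0, "y": 0.4, "z": 0, "ax": 0, "ay": 0, "az": 0}, {"fingers": 30, "x": 0, "y": 0, "z": 0, "ax": 0, "ay": 0, "az": 0}, {"fingers": 30, "x": 0, "y": 0, "z": 0, "ax": 0, "ay": 0, "az": 0}, {"fingers": 30, "x": 0, "y": 0, "z": 0, "ax": 0, "ay": 0, "az": 0}]}}

```text
t: 29.3
eef_pos: [0.5884, 0.0532, 0.0498]
tool_rot: [-0.0, 0.673, 0.739, -0.001]
contact_force: [-14.0, -1.9, 5.4]
gripper_width: 0.394
grasp_force: 61.9
```

```bash
python3 st.py
```

```text
29.3 [0.5884 0.0532 0.0498] fence frame mm [-15.78 -92.38] F fence [-14.13  -0.64] Fz 5.41 tq [-4.300e-01  3.203e+00  1.000e-03] q [-0.      0.6734  0.7393 -0.0011] yaw 95.34 61.903515458106995
```

>>> {"op": "jog_arm", "data": {"rows": [{"fingers": 30, "x": 0.1, "y": 0, "z": 0, "ax": 0, "ay": 0, "az": 0}, {"fingers": 30, "x": 0, "y": 0, "z": 0, "ax": 0, "ay": 0, "az": 0}, {"fingers": 30, "x": 0, "y": 0, "z": 0, "ax": 0, "ay": 0, "az": 0}, {"fingers": 30, "x": 0, "y": 0, "z": 0, "ax": 0, "ay": 0, "az": 0}, {"fingers": 30, "x": 0, "y": 0, "z": 0, "ax": 0, "ay": 0, "az": 0}, {"fingers": 30, "x": 0, "y": 0, "z": 0, "ax": 0, "ay": 0, "az": 0}, {"fingers": 30, "x": 0, "y": 0, "z": 0, "ax": 0, "ay": 0, "az": 0}, {"fingers": 30, "x": 0, "y": 0, "z": 0, "ax": 0, "ay": 0, "az": 0}]}}

```text
t: 30.1
eef_pos: [0.5884, 0.0532, 0.0498]
tool_rot: [0.0, 0.673, 0.739, -0.001]
contact_force: [-15.3, -2.4, 4.3]
gripper_width: 0.393
grasp_force: 61.9
```

```bash
python3 st.py; python3 - <<'E'
from h import *
w=cam("wrist")["pixels"][:,:,::-1];s=cam("side")["pixels"][:,:,::-1]
i=np.zeros((600,800,3),np.uint8);i[:384,:512]=w;i[:600,512:]=cv2.resize(s[140:280,190:350],None,fx=3,fy=3)[:600,:288] if 0 else 0
z=cv2.resize(s[150:260,190:345],None,fx=1.8,fy=1.8);i[:z.shape[0],512:512+z.shape[1]]=z
t=cv2.resize(w[20:90,180:350],None,fx=3,fy=3);i[388:388+t.shape[0],:t.shape[1]]=t
cv2.imwrite("pics/fin.png",i)
E
```

```text
30.1 [0.5884 0.0532 0.0498] fence frame mm [-15.79 -92.33] F fence [-15.42  -1.1 ] Fz 4.32 tq [-0.491  3.199 -0.009] q [ 0.      0.6734  0.7393 -0.0012] yaw 95.35 61.903647780418396
```

View pics/fin.png

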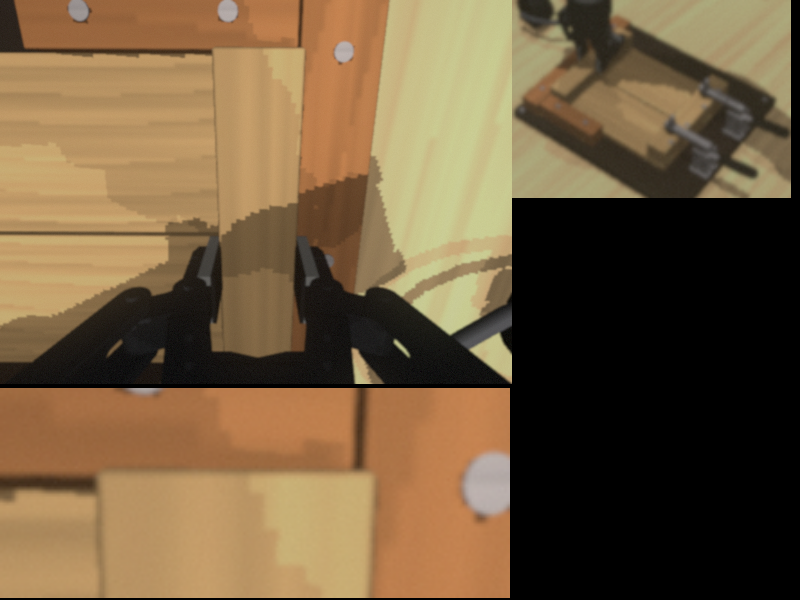

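The final picture shows the post against the fence (col 303) and butted on the stop (row 48), with the fingers above the fence. The push is steady, so I'm handing in.

```bash
python3 -c "
from station import bot
print(bot.hand_in())"
```

```text
the job is handed in; nothing more can be done
None
```

I handed the job in at about 30 s, with the post flat on the panel, butted to the end stop and held against the fence by the fingers; the measured push was 14–15 N, of which I estimate 9.5–15 N reaches the fence after friction.

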